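# Count a batch of standoffs on the counting scale

### The job

Count the batch of brass standoffs: on the scale's terminal press the round key fully down to wake it, then the square key to zero the empty pan, one key at a time. Then tip all six standoffs from the black scoop into the steel weighing pan, stand the empty scoop back upright on the bench, and finally press the long bar key fully down to register the count. Let each key come up again, and leave the other things on the bench where they are.

Things in the scene. Friction and masses are not known exactly. Their poses are not given: they have to be found in the camera images.
- terminal: Key terminal of the counting scale, grey flat box fixed to the bench, 120 (x) x 215 (y) x 40 mm high, with a dark display strip on the far half of its top (5 mm higher) and the row of three keys on the near half, on a line 20 mm to its -x side. Origin: centre of underside; the keys' side is its -x, z up.
- key_round_top (a point): Key of the scale's terminal, plain white plastic: the ROUND one, a disc of 42 mm diameter (wake key). The three keys sit side by side in a row along the terminal's y, 68 mm apart, in an order that varies. This point is the centre of the key's top face, 54 mm above the bench when the key is up; it sinks with the key.
- key_square_top (a point): Key of the scale's terminal, plain white plastic: the SQUARE one, 30 x 30 mm (zero key). The three keys sit side by side in a row along the terminal's y, 68 mm apart, in an order that varies. This point is the centre of the key's top face, 54 mm above the bench when the key is up; it sinks with the key.
- key_bar_top (a point): Key of the scale's terminal, plain white plastic: the LONG BAR, 58 mm along the row and 22 mm across (count key). The three keys sit side by side in a row along the terminal's y, 68 mm apart, in an order that varies. This point is the centre of the key's top face, 54 mm above the bench when the key is up; it sinks with the key.
- key_round (a joint): Travel of the round key in m: 0 up, 0.006 fully down (pressed straight down). Spring: starts moving at 1.5 N, fully down at 5 N, comes up again by itself. It counts as pressed beyond 0.004.
- key_square (a joint): Travel of the square key in m: 0 up, 0.006 fully down (pressed straight down). Spring: starts moving at 1.5 N, fully down at 5 N, comes up again by itself. It counts as pressed beyond 0.004.
- key_bar (a joint): Travel of the bar key in m: 0 up, 0.006 fully down (pressed straight down). Spring: starts moving at 1.5 N, fully down at 5 N, comes up again by itself. It counts as pressed beyond 0.004.
- pan_in (a point): Centre of the inner floor of the round steel weighing pan, 49 mm above the bench. The pan is fixed on the grey scale platform (180 x 180 x 40 mm, fixed to the bench). Pan: inner radius about 69 mm at the floor and 85 mm at the rim, rim 41 mm above this point (90 mm above the bench), wall 3 mm.
- scoop: Black plastic pouring scoop, loose, about 120 g: tray open on top, walls 45 mm high, 4 thick, at the sides and back (+x); its -x end is a ramp rising at 30 degrees from the 5 mm thick floor to the pouring lip. A bar handle sticks out to +y. Origin: on the underside plane, under the handle-side wall: the tray spans y -86 to -4, x -86 to +40 mm, the handle y -4 to +86 mm.
- scoop_grip (a point): Middle of the scoop's handle bar, 36 mm above the scoop's underside, at (-15, +41) mm in the scoop's frame. The bar is 90 mm long along the scoop's y, 18 mm wide (x), 16 mm tall; its underside is 28 mm above the bench. Axes as the scoop's.
- scoop_lip (a point): Middle of the scoop's pouring lip, 32 mm above its underside, at (-86, -45) mm in the scoop's frame: 71 mm to the -x and 86 mm to the -y of the grip point. Pour by rolling the scoop about the handle's line so that the lip goes down: at 80 to 90 degrees all the standoffs slide out over the ramp and fall up to 40 mm ahead of the lip.
- standoff0: Brass standoff, a plain cylinder 18 mm diameter x 22 mm, 15 g, one of six that start standing in the scoop. Origin: centre of its lower end face.
- standoff1: Brass standoff, a plain cylinder 18 mm diameter x 22 mm, 15 g, one of six that start standing in the scoop. Origin: centre of its lower end face.
- standoff2: Brass standoff, a plain cylinder 18 mm diameter x 22 mm, 15 g, one of six that start standing in the scoop. Origin: centre of its lower end face.
- standoff3: Brass standoff, a plain cylinder 18 mm diameter x 22 mm, 15 g, one of six that start standing in the scoop. Origin: centre of its lower end face.
- standoff4: Brass standoff, a plain cylinder 18 mm diameter x 22 mm, 15 g, one of six that start standing in the scoop. Origin: centre of its lower end face.
- standoff5: Brass standoff, a plain cylinder 18 mm diameter x 22 mm, 15 g, one of six that start standing in the scoop. Origin: centre of its lower end face.
- meter: Bystander: orange hand-held multimeter lying flat, 170 x 85 x 42 (sizes in mm). Origin on its underside. Leave it where it lies.
- driver_a: Bystander: screwdriver with red handle, 180 long, lying flat (sizes in mm). Origin on its underside. Leave it where it lies.
- driver_b: Bystander: screwdriver with blue handle, 150 long, lying flat (sizes in mm). Origin on its underside. Leave it where it lies.
- pliers: Bystander: pliers with blue handles, 150 long, lying flat (sizes in mm). Origin on its underside. Leave it where it lies.
- cutters: Bystander: wire cutters with red handles, 150 long, lying flat (sizes in mm). Origin on its underside. Leave it where it lies.
- spool: Bystander: aluminium wire spool standing on end, 60 diameter, 50 high (sizes in mm). Origin on its underside. Leave it where it lies.

How it is judged:
By the outcome, as a careful person would: the job done as asked, in the order asked, and still so for the second after the job is handed in, with the robot touching nothing.
It also fails if it takes over 72 s, if anything falls off the work surface, if the arm or the gripper's body presses on something with over 40 N, if the wrist force passes 120 N, or if a joint passes its speed limit or range.

### The arm

A 7-joint arm with a two-finger parallel gripper is mounted at the origin on the work surface. World frame = base frame: x ahead of the robot, y to its left, z up, the work surface at z = 0. Lengths are in mm, angles in rad, forces in N, time in s.
With the tool pointing down it reaches from about 350 to 900 mm from the base axis. Payload 19.9 kg.
Tool frame: the origin (TCP) lies at the very end of the fingers, on their centre line; the grasp point (between the pads) lies hold_point_z behind it (hold_point_z is the distance from the TCP to the grasp point, in mm); z points along the fingers, y is the line along which they close (so a half turn about z gives the same grasp; the last joint's range is limited). The gripper opens to 94 mm and grips with 3 to 60 N. Pads are 16 mm wide; open, the fingers measure 119 mm over their backs; the gripper's body (75 mm by 177 mm) begins 78 mm behind the grasp point.
Start: joints at [-1.232, 0.417, -0.01, 1.614, 0.005, 1.111, -0.053], TCP at [231.698, 580.44, 167.425] pointing down, gripper open.
Joint ranges: [-2.81, 2.81], [-0.39, 2.02], [-1.27, 1.25], [0.06, 2.57], [-1.19, 4.33], [0.19, 2], [-2.82, 2.82]. Speed limits (rad/s): [1.89, 1.89, 2.39, 2.39, 3.01, 3.01, 3.01].

### API

Orientations are given as a rotation vector (axis times angle).
In Python, from rig import read_state, get_image, camera_params, job_done, outline_of, hold_point_z gives the robot as it stands.
- The arm moves only by the tool jog_arm, never from a script. Its argument "series" is one flat list of numbers, 5 for each row, row after row: the opening, from 0 (shut) to 1 (fully open), then the shift along the tool's x, y, z in units of 4 cm (1.0 is 4 cm), then the turn about the tool's z in units of 6 degrees (1.0 is 6 degrees). In form: [jaw, x, y, z, turn, jaw, x, y, z, turn, ...]. A call has 1 to 20 rows; each row shifts and turns the commanded pose from where the row before left it, along the tool's axes as they then stand; what a row does not reach is not made up. A row lasts 1/12 s, in which the tool goes at most 41.7 mm and 7.16 degrees, less where a joint would pass 70% of its speed; a pose out of reach is approached as far as the arm can. A call with a number of a shift or a turn outside -1 to 1 is refused whole. A call with a gripper value outside its range is refused whole. The fingers move at their own pace and stop on an object; "grip_force" is the grip in N (left out, the last holds). Time passes only in rows, so rows that do not move let the fingers close. It gives the time, the measured TCP pose, the force, the opening and the grip force at its end, in the units of the state.
- read_state(): the state, without advancing time (a new reading comes with each control period).
- get_image(name): name is "scene" or "top" or "wrist"; returns (picture, depth): 384x512x3 uint8, red, green, blue; 384x512 float32, mm along the optical axis (not along the pixel's ray), 0 where there is no reading.
- camera_params(name): a dict with "vertical_fov" (degrees; the focal length in pixels is half the picture's height over the tangent of half this angle, whatever the lens; pixels are square), "cx", "cy" (the principal point, pixels), "origin" and "attitude" of the camera in the world; the wrist camera has in their place "tool_from_camera" (4x4, takes a point from camera to tool coordinates, whose origin is the TCP and whose axes are the flange's). Camera axes: x right, y up, looking along -z (the intrinsics and any distortion apply to the point x, -y, -z); pixel columns grow to the right and rows downward; lengths in mm; the calibration is good to about 2 mm. A picture is of the moment at which its call begins: read the wrist's pose just before it. camera_params takes no time and is no camera call.
- job_done(): hands the job in; it is judged then, once.
Trained networks look in the newest picture that a camera, given by its name, has taken for a name from the list of things; names that differ only in an ending like _2 or _b are one class to them, and where a whole thing is asked for, a point or a joint stands for the part that bears it (a point fixed in the world has none). Each returns a list of dicts, best first, with "conf" (0 to 1); they miss things now and then, are a little off and sometimes report something else, mostly with a low value. They report only what shows in the picture. A call takes as long as a camera call.
- outline_of(camera, label): "region" (384x512 bool, what is visible of it) and "bbox" ([left, top, right, bottom] in pixels, round what is visible of it).
The state is a dict: "time": time; "qpos": joint angles; "joint_vel": joint speeds; "joint_torque": joint torques, N m; "eef_pos": TCP position; "ee_rot": TCP orientation; "ft_force": force on the tool from outside, world axes, zero at the start; "moment": the same for the moment, N m; "grip_width": finger opening in mm; "grip_force": force on a finger pad.
Only numpy, scipy, OpenCV 4.12 (cv2) and the standard library are available. Lean on these libraries where they do the work, as an engineer would, in place of code of your own. Each camera call takes 0.05 s, during which the arm holds its last target. There are 200 camera calls.

## Working session

There is one attempt and no reset: what is moved stays moved. The work goes in short steps, Python scripts to look and compute and a tool call to move; the robot and the scene stay as the last step left them, time stands still between calls to the robot, and variables do not carry over. Pictures are saved under pics/ and viewed, at most 10 in all, crops included, and the job is handed in when it is done.

Besides the shell and the picture viewer there is one more tool, called by a JSON object that holds its "method" and its "body". jog_arm: Moves the arm, as the interface text tells. Shifts and turns lie within -1 to 1; 1 stands for 4 cm of shift or 6 degrees of turn. Its arguments: {"type":"object","properties":{"series":{"type":"array","items":{"type":"number","minimum":-1,"maximum":1}},"grip_force":{"type":"number"}},"required":["series"]}

```bash
mkdir -p pics; ls
cat > h.py <<'E'
import numpy as np, cv2
from scipy.spatial.transform import Rotation as R
from rig import *
def cam(name):
    p=camera_params(name); f=192/np.tan(np.radians(p["vertical_fov"])/2)
    return p,f
def world(name,depth,st=None):
    p,f=cam(name); v,u=np.mgrid[0:384,0:512]
    P=np.stack([(u-p["cx"])/f*depth,-(v-p["cy"])/f*depth,-depth],-1)
    if name=="wrist":
        T=np.array(p["tool_from_camera"]); P=P@T[:3,:3].T+T[:3,3]
        return P@R.from_rotvec(st["ee_rot"]).as_matrix().T+st["eef_pos"]
    A=np.array(p["attitude"]); 
    A=R.from_rotvec(A).as_matrix() if A.shape==(3,) else A
    return P@A.T+np.array(p["origin"])
E
python3 - <<'E'
from h import *
print(read_state(), hold_point_z if not callable(hold_point_z) else hold_point_z())
for n in ("top","scene","wrist"): print(n,camera_params(n))
ims=[]
for n in ("top","scene"):
    im,d=get_image(n); np.savez(f"/tmp/{n}.npz",im=im,d=d); cv2.imwrite(f"pics/{n}0.png",im[:,:,::-1])
    W=world(n,d)
    for l in ("terminal","key_round","key_square","key_bar","pan_in","scoop","scoop_grip","standoff0","meter","driver_a","pliers","cutters","spool"):
        try: 
          for o in outline_of(n,l)[:3]:
            r=o["region"]&(d>0); q=W[r]
            print(n,l,round(o["conf"],2),np.round(o["bbox"]),r.sum(),np.median(q,0).round(),np.percentile(q,3,axis=0).round(),np.percentile(q,97,axis=0).round())
        except Exception as e: print(n,l,e)
E
```

```text
pics
{'time': 0.0, 'qpos': array([-1.23249292,  0.41797061, -0.01030114,  1.61420107,  0.00468387,
        1.1106978 , -0.05299904]), 'joint_vel': array([ 2.02939499e-04,  5.81177383e-04, -1.61631351e-03,  1.20017952e-03,
        5.27849353e-04, -2.68732373e-05, -1.34957104e-03]), 'joint_torque': array([-2.82561405e-04, -8.51262760e+01,  6.38907496e-01, -4.25987077e+01,
       -4.88907367e-02,  1.86694023e-02,  1.12449793e-04]), 'eef_pos': array([231.55956983, 580.04583994, 166.81611996]), 'ee_rot': array([-5.92983804e-01, -3.08495982e+00,  1.95215333e-03]), 'ft_force': array([0.13162301, 0.0756132 , 0.24663332]), 'moment': array([-0.00098318, -0.0250637 , -0.01375353]), 'grip_force': 0.0, 'grip_width': 94.37453208246079} 18.8
top {'vertical_fov': 52.82960566041835, 'cx': 258.37871661569216, 'cy': 188.72313938511112, 'origin': array([ 360.00658971,  -16.06807134, 1157.73634095]), 'attitude': array([ 0.17722706, -0.17242144, -1.49996407])}
scene {'vertical_fov': 47.08900720312492, 'cx': 255.7904531277132, 'cy': 187.82363743905418, 'origin': array([1081.21105479,  750.16212082, 1453.59
[... 3071 characters left out ...]
.]
scene scoop_grip 0.96 [210. 114. 249. 147.] 623 [ 535. -297.   29.] [ 487. -358.    3.] [ 614. -201.   49.]
scene meter 0.85 [218. 212. 262. 258.] 1113 [754. 146.  42.] [710.  64.  20.] [794. 222.  52.]
scene driver_a 0.74 [331. 266. 362. 307.] 276 [518. 478.  21.] [464. 453.  -2.] [617. 505.  30.]
scene driver_a 0.53 [201. 199. 221. 217.] 144 [783. -18.  23.] [744. -40.  -0.] [813.  -3.  32.]
scene pliers 0.63 [193.  92. 216. 114.] 120 [ 549. -494.   11.] [ 490. -548.    1.] [ 605. -477.   19.]
scene pliers 0.4 [201. 185. 230. 217.] 166 [778. -21.  22.] [687. -60.  -2.] [812.  -3.  32.]
scene spool 0.81 [196. 164. 208. 181.] 241 [ 729. -167.   48.] [ 701. -198.    3.] [ 752. -149.   57.]
```

Run:
```python
import cv2
a=cv2.imread("pics/top0.png")[100:300,80:460]; cv2.imwrite("pics/top0c.png",cv2.resize(a,(798,420),interpolation=cv2.INTER_CUBIC))
```

```text
(no output)
```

View pics/top0c.png

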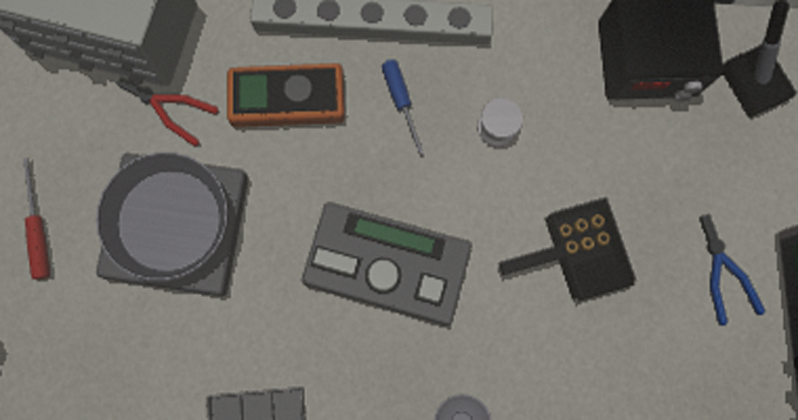

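The top view shows the keys in the order bar, round, square (+y to -y), at crop pixels (335,262), (383,275) and (431,290). The pan is at (165,225). The scoop is at (590,250), with its handle to +y and six standoffs near its back. I'll move above the keys with the fingers shut.

{"method": "jog_arm", "body": {"series": [0, -0.3, -0.3, 0, -0.1, 0, -0.6, -0.6, 0, -0.1, 0, -0.64, -0.64, 0, -0.1, 0, -0.64, -0.64, 0, -0.1, 0, -0.64, -0.64, 0, -0.1, 0, -0.64, -0.64, 0, -0.1, 0, -0.64, -0.64, 0, -0.1, 0, -0.64, -0.64, 0, -0.1, 0, -0.64, -0.64, 0, -0.1, 0, -0.64, -0.64, 0, -0.1, 0, -0.64, -0.64, 0, -0.1, 0, -0.64, -0.64, 0, -0.1, 0, -0.64, -0.64, 0, -0.1, 0, -0.64, -0.64, 0, -0.1, 0, -0.64, -0.64, 0, -0.1, 0, -0.64, -0.64, 0, 0, 0, -0.64, -0.64, 0, 0, 0, -0.64, -0.64, 0, 0, 0, -0.3, -0.3, 0, 0, 0, 0, 0, 0, 0]}}

```text
time: 3.07
eef_pos: [541.6, 8.4, 167.5]
ee_rot: [0.357, 3.12, -0.002]
ft_force: [-0.2, 0.7, -0.4]
grip_width: 0.2
grip_force: 0.0
```

```bash
cat >> h.py <<'E'
def look(labels,name="wrist",save=None):
    st=read_state(); im,d=get_image(name); W=world(name,d,st)
    if save: cv2.imwrite(f"pics/{save}.png",im[:,:,::-1]); np.savez(f"/tmp/{save}.npz",W=W,im=im)
    out={}
    for l in labels:
        for o in outline_of(name,l)[:2]:
            r=o["region"]&(d>0); q=W[r]
            if len(q)==0: continue
            print(l,round(o["conf"],2),np.round(o["bbox"]),r.sum(),np.median(q,0).round(1),"rect",[np.round(t,1) for t in cv2.minAreaRect(q[:,:2].astype(np.float32))])
            out.setdefault(l,(o["region"],q))
    return st,W,im,out
def pose():
    s=read_state(); M=R.from_rotvec(s["ee_rot"]).as_matrix()
    print("t",round(s["time"],2),"p",s["eef_pos"].round(1),"yang",np.degrees(np.arctan2(M[1,1],M[0,1])).round(1),"zax",M[:,2].round(3),"F",s["ft_force"].round(1),"w",round(s["grip_width"],1),"q",s["qpos"].round(2))
    return s,M
def togo(x,y,z=None):
    s,M=pose(); t=np.array([x,y,s["eef_pos"][2] if z is None else z]); print("units",(M.T@(t-s["eef_pos"])/40).round(2))
E
python3 - <<'E'
from h import *
pose(); look(["key_round","key_square","key_bar","terminal"],save="w1")
E
```

```text
t 3.07 p [541.6   8.4 167.5] yang 77.0 zax [ 0.001 -0.002 -1.   ] F [-0.2  0.7 -0.4] w 0.2 q [-0.38  0.28  0.37  1.83 -0.11  1.05  1.37]
key_round 0.65 [192. 112. 233. 153.] 1209 [490.3 -20.1  55.2] rect [array([491., -22.]), array([43.2, 43.3]), np.float64(76.6)]
key_square 0.63 [139. 123. 170. 152.] 848 [476.2 -85.3  55.1] rect [array([476.5, -86.7]), array([30.1, 30. ]), np.float64(77.3)]
key_square 0.27 [195. 116. 233. 156.] 1204 [490.1 -20.1  55.2] rect [array([491.4, -20.8]), array([42.5, 42.2]), np.float64(22.1)]
key_bar 0.79 [252. 122. 303. 144.] 1103 [504.8  45.9  55.4] rect [array([505.5,  45.9]), array([56.7, 22.2]), np.float64(77.7)]
terminal 0.97 [116.  96. 312. 202.] 15019 [517.5 -28.6  41.6] rect [array([515.6, -30.8]), array([238.6, 135.2]), np.float64(77.5)]
```

View pics/w1.png

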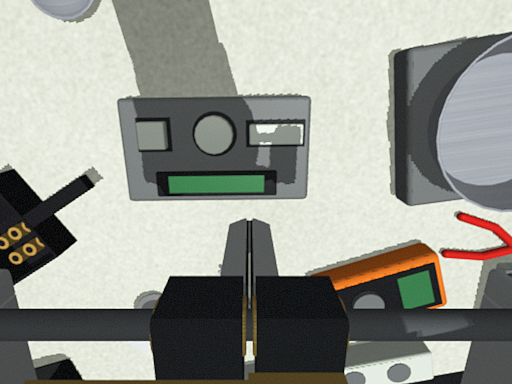

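The wrist view shows the square key at (153,134), the round at (214,134) and the bar at (276,133). The measured 67-68 mm spacing and 55 mm height fit the description.

Run:
```python
from h import *
togo(490.5,-20.5,60); togo(476.5,-86,60); togo(505,46,60)
```

```text
t 3.32 p [539.8  13.6 167.5] yang 77.3 zax [-0.  0. -1.] F [ 1.  -0.5 -0.2] w 0.4 q [-0.39  0.28  0.37  1.84 -0.11  1.05  1.37]
units [ 1.02 -1.1   2.69]
t 3.32 p [539.8  13.6 167.5] yang 77.3 zax [-0.  0. -1.] F [ 1.  -0.5 -0.2] w 0.4 q [-0.39  0.28  0.37  1.84 -0.11  1.05  1.37]
units [ 1.   -2.78  2.69]
t 3.32 p [539.8  13.6 167.5] yang 77.3 zax [-0.  0. -1.] F [ 1.  -0.5 -0.2] w 0.4 q [-0.39  0.28  0.37  1.84 -0.11  1.05  1.37]
units [1.03 0.6  2.69]
```

{"method": "jog_arm", "body": {"series": [0, 0.3, -0.3, 0.4, 0, 0, 0.4, -0.4, 0.5, 0, 0, 0.32, -0.4, 0.6, 0, 0, 0, 0, 0.4, 0, 0, 0, 0, 0, 0, 0, 0, 0, 0, 0, 0, 0, 0, 0, 0, 0, 0, 0, 0, 0]}}

```text
time: 3.98
eef_pos: [491.7, -20.8, 92.6]
ee_rot: [0.347, 3.121, 0.001]
ft_force: [-0.0, -0.3, 0.3]
grip_width: 0.5
grip_force: 0.0
```

Run:
```python
from h import *
look(["key_round","key_square","key_bar"])
togo(490.5,-20.5,60)
```

```text
key_round 0.76 [226. 168. 270. 214.] 1688 [488.6 -20.5  55.3] rect [array([490.1, -21.1]), array([40.6, 40. ]), np.float64(78.5)]
key_square 0.75 [158. 175. 195. 213.] 1179 [474.6 -85.9  55.2] rect [array([477.7, -89.1]), array([34.8, 34.1]), np.float64(79.7)]
key_bar 0.87 [291. 177. 358. 204.] 1710 [503.2  44.8  55.3] rect [array([504.8,  45.3]), array([57.5, 21.7]), np.float64(77.4)]
t 4.18 p [491.1 -21.2  91.9] yang 77.3 zax [ 0.001  0.    -1.   ] F [0.3 0.1 0.1] w 0.4 q [-0.34  0.29  0.37  2.02 -0.14  0.85  1.46]
units [0.02 0.01 0.8 ]
```

{"method": "jog_arm", "body": {"series": [0, 0, 0, 0.5, 0, 0, 0, 0, 0.4, 0, 0, 0, 0, 0.1, 0, 0, 0, 0, 0.05, 0, 0, 0, 0, 0, 0, 0, 0, 0, 0, 0]}}

```text
time: 4.68
eef_pos: [491.1, -21.5, 50.2]
ee_rot: [0.349, 3.121, 0.0]
ft_force: [-0.2, 1.1, 0.1]
grip_width: 0.3
grip_force: 0.0
```

{"method": "jog_arm", "body": {"series": [0, 0, 0, 0.05, 0, 0, 0, 0, 0.05, 0, 0, 0, 0, 0, 0, 0, 0, 0, 0, 0]}}

```text
time: 5.02
eef_pos: [490.7, -21.4, 45.6]
ee_rot: [0.349, 3.122, -0.0]
ft_force: [-1.2, -0.0, 1.0]
grip_width: 0.2
grip_force: 0.0
```

Run:
```python
from h import *
pose(); look(["key_round","key_square","key_bar"]); pose()
```

```text
t 5.02 p [490.7 -21.4  45.6] yang 77.2 zax [ 0. -0. -1.] F [-1.2 -0.   1. ] w 0.2 q [-0.32  0.36  0.35  2.06 -0.18  0.75  1.49]
key_round 0.97 [223. 184. 279. 226.] 1765 [484.  -18.6  55.3] rect [array([485.4, -19.4]), array([40.3, 30.5]), np.float64(75.2)]
key_square 0.89 [140. 192. 184. 234.] 1742 [474.7 -85.3  55.2] rect [array([476.3, -87.1]), array([30.2, 30.1]), np.float64(77.4)]
key_bar 0.64 [300. 192. 382. 229.] 2542 [503.   44.4  55.3] rect [array([508.8,  47.6]), array([64., 29.]), np.float64(78.5)]
t 5.22 p [490.7 -21.4  45.6] yang 77.2 zax [ 0. -0. -1.] F [ 0.1 -0.5  0.4] w 0.7 q [-0.32  0.36  0.35  2.06 -0.18  0.75  1.49]
```

{"method": "jog_arm", "body": {"series": [0, 0, 0, 0.05, 0, 0, 0, 0, 0.05, 0, 0, 0, 0, 0, 0]}}

```text
time: 5.47
eef_pos: [490.4, -21.4, 41.1]
ee_rot: [-0.349, -3.122, 0.0]
ft_force: [0.2, 0.5, -0.4]
grip_width: 0.4
grip_force: 0.0
```

```bash
python3 - <<'E'
from h import *
pose(); look(["key_round","key_square"],save="w2"); pose()
E
python3 -c "
import cv2
a=cv2.imread('pics/w2.png')[150:384,120:400]; cv2.imwrite('pics/w2c.png',cv2.resize(a,None,fx=2,fy=2))"
```

```text
t 5.47 p [490.4 -21.4  41.1] yang 77.2 zax [-0. -0. -1.] F [ 0.2  0.5 -0.4] w 0.4 q [-0.31  0.37  0.35  2.06 -0.18  0.74  1.5 ]
key_round 0.61 [224. 185. 280. 232.] 1715 [483.5 -18.2  55.3] rect [array([487.1, -18.3]), array([42.7, 32.2]), np.float64(67.3)]
key_square 0.81 [138. 195. 184. 237.] 1755 [474.3 -85.8  55.2] rect [array([476.4, -86.9]), array([29.6, 30.2]), np.float64(78.1)]
t 5.62 p [490.6 -21.5  41.4] yang 77.2 zax [-0. -0. -1.] F [-0.  -0.3 -0.1] w 0.4 q [-0.31  0.37  0.35  2.06 -0.18  0.74  1.5 ]
```

View pics/w2c.png

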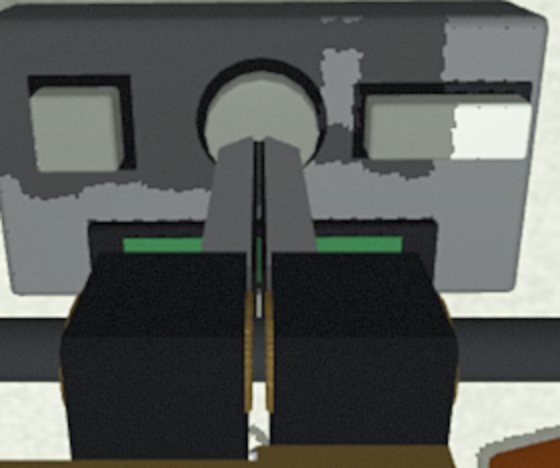

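The finger tips are over the round key, at crop pixel (260,140), and the key is still up. I'll check the tip height from depth.

Run:
```python
import numpy as np
W=np.load("/tmp/w2.npz")["W"]
for v in (205,215,220,222,225,230,240,250,260,270): print(v,[W[v,u].round(0).tolist() for u in (238,244,250,260)])
```

```text
205 [[480.0, -28.0, 56.0], [481.0, -24.0, 56.0], [482.0, -20.0, 55.0], [485.0, -13.0, 54.0]]
215 [[488.0, -30.0, 55.0], [489.0, -26.0, 55.0], [489.0, -21.0, 56.0], [491.0, -14.0, 56.0]]
220 [[480.0, -27.0, 86.0], [481.0, -23.0, 85.0], [483.0, -20.0, 81.0], [483.0, -14.0, 86.0]]
222 [[480.0, -27.0, 89.0], [481.0, -23.0, 89.0], [483.0, -20.0, 85.0], [483.0, -14.0, 89.0]]
225 [[480.0, -27.0, 93.0], [481.0, -23.0, 92.0], [483.0, -20.0, 89.0], [483.0, -14.0, 93.0]]
230 [[480.0, -26.0, 100.0], [481.0, -23.0, 100.0], [483.0, -20.0, 96.0], [483.0, -14.0, 100.0]]
240 [[481.0, -26.0, 112.0], [481.0, -23.0, 113.0], [483.0, -20.0, 109.0], [483.0, -15.0, 113.0]]
250 [[480.0, -26.0, 124.0], [481.0, -23.0, 124.0], [483.0, -20.0, 121.0], [483.0, -15.0, 124.0]]
260 [[481.0, -25.0, 133.0], [481.0, -23.0, 134.0], [483.0, -20.0, 130.0], [483.0, -15.0, 133.0]]
270 [[481.0, -25.0, 141.0], [481.0, -22.0, 142.0], [484.0, -21.0, 137.0], [483.0, -16.0, 142.0]]
```

{"method": "jog_arm", "body": {"series": [0, 0, 0, 0.2, 0, 0, 0, 0, 0.2, 0, 0, 0, 0, 0.1, 0, 0, 0, 0, 0, 0]}}

```text
time: 5.95
eef_pos: [489.8, -21.5, 20.2]
ee_rot: [-0.349, -3.12, 0.001]
ft_force: [-0.1, -0.1, 0.3]
grip_width: 0.4
grip_force: 0.0
```

Run:
```python
from h import *
pose(); st,W,im,o=look(["key_round","key_square"],save="w3"); pose()
for v in range(216,330,6): print(v,[W[v,u].round(0).tolist() for u in (238,244,260)])
```

```text
t 5.95 p [489.8 -21.5  20.2] yang 77.2 zax [-0.002 -0.    -1.   ] F [-0.1 -0.1  0.3] w 0.4 q [-0.3   0.41  0.34  2.07 -0.2   0.7   1.51]
key_round 0.7 [220. 196. 283. 245.] 1522 [480.1 -16.9  55.1] rect [array([486. , -20.7]), array([41.9, 32. ]), np.float64(79.4)]
key_square 0.64 [126. 202. 178. 252.] 2262 [474.3 -85.5  55.2] rect [array([479.4, -90.9]), array([36.2, 37.7]), np.float64(78.3)]
key_square 0.45 [307. 205. 403. 240.] 3197 [502.6  44.6  55.3] rect [array([508.5,  44.6]), array([58.3, 29.6]), np.float64(77.6)]
t 6.1 p [490.7 -21.5  21.4] yang 77.2 zax [-0. -0. -1.] F [-0.6  1.2 -0.4] w 0.4 q [-0.3   0.4   0.34  2.07 -0.2   0.7   1.51]
216 [[480.0, -28.0, 55.0], [481.0, -24.0, 55.0], [483.0, -14.0, 56.0]]
222 [[479.0, -27.0, 67.0], [480.0, -23.0, 68.0], [483.0, -14.0, 67.0]]
228 [[480.0, -27.0, 75.0], [481.0, -23.0, 75.0], [482.0, -14.0, 77.0]]
234 [[480.0, -27.0, 83.0], [480.0, -23.0, 84.0], [482.0, -14.0, 85.0]]
240 [[480.0, -26.0, 91.0], [480.0, -23.0, 92.0], [482.0, -15.0, 92.0]]
246 [[480.0, -26.0, 97.0], [480.0, -23.0, 99.0], [482.0, -15.0, 99.0]]
252 [[480.0, -26.0,
[... 242 characters left out ...]
.0, 121.0], [482.0, -16.0, 121.0]]
276 [[457.0, -18.0, 163.0], [481.0, -23.0, 125.0], [458.0, -12.0, 163.0]]
282 [[457.0, -18.0, 166.0], [481.0, -22.0, 130.0], [458.0, -12.0, 166.0]]
288 [[457.0, -18.0, 168.0], [482.0, -23.0, 133.0], [459.0, -12.0, 168.0]]
294 [[457.0, -18.0, 171.0], [460.0, -17.0, 167.0], [458.0, -12.0, 171.0]]
300 [[457.0, -18.0, 173.0], [459.0, -17.0, 171.0], [458.0, -13.0, 174.0]]
306 [[457.0, -18.0, 176.0], [460.0, -17.0, 173.0], [458.0, -13.0, 176.0]]
312 [[458.0, -18.0, 178.0], [460.0, -17.0, 175.0], [459.0, -13.0, 177.0]]
318 [[458.0, -18.0, 179.0], [461.0, -17.0, 175.0], [458.0, -13.0, 180.0]]
324 [[458.0, -18.0, 182.0], [462.0, -18.0, 176.0], [460.0, -13.0, 180.0]]
```

{"method": "jog_arm", "body": {"series": [0, 0, 0, 0.2, 0, 0, 0, 0, 0.1, 0, 0, 0, 0, 0.05, 0, 0, 0, 0, 0, 0]}}

```text
time: 6.43
eef_pos: [491.8, -21.4, 9.2]
ee_rot: [0.35, 3.12, 0.002]
ft_force: [-15.0, 0.6, 56.4]
grip_width: 0.3
grip_force: 28.0
```

{"method": "jog_arm", "body": {"series": [0, 0, 0, -0.4, 0, 0, 0, 0, -0.3, 0, 0, 0, -0.4, 0, 0, 0, 0, -0.8, 0, 0, 0, 0, -0.46, 0, 0, 0, 0, 0, 0, 0, 0, 0, 0, 0, 0]}}

```text
time: 7.02
eef_pos: [475.7, -86.8, 35.2]
ee_rot: [-0.352, -3.122, 0.0]
ft_force: [0.2, 0.8, 0.5]
grip_width: 0.5
grip_force: 0.0
```

Run:
```python
from h import *
look(["key_round","key_square"]); togo(476.4,-86,12)
```

```text
key_round 0.86 [313. 185. 374. 247.] 2742 [488.1 -22.3  55.3] rect [array([492.6, -21.2]), array([45.7, 40.8]), np.float64(12.4)]
key_square 0.92 [229. 195. 271. 222.] 1036 [467.2 -85.9  55.2] rect [array([471.9, -87.4]), array([30.5, 21.9]), np.float64(77.6)]
t 7.17 p [476.1 -85.3  35.2] yang 77.3 zax [-0.  0. -1.] F [0.4 0.6 0.3] w 0.4 q [-0.19  0.37  0.36  2.08 -0.2   0.72  1.64]
units [-0.01 -0.02  0.58]
```

{"method": "jog_arm", "body": {"series": [0, 0, 0, 0.4, 0, 0, 0, 0, 0.2, 0, 0, 0, 0, 0.04, 0, 0, 0, 0, 0, 0, 0, 0, 0, 0, 0]}}

```text
time: 7.58
eef_pos: [476.5, -85.2, 10.1]
ee_rot: [0.347, 3.122, 0.001]
ft_force: [-1.8, 3.1, 11.2]
grip_width: 0.7
grip_force: 5.9
```

{"method": "jog_arm", "body": {"series": [0, 0, 0, 0.02, 0, 0, 0, 0, 0, 0, 0, 0, 0, -0.5, 0, 0, 0, 0, -0.9, 0, 1, 0, 0, -0.9, 0, 1, 0, 0, -0.6, 0, 1, 0, 0, -0.2, 0, 1, 0, 0, 0, 0, 1, 0, 0, 0, 0]}}

```text
time: 8.33
eef_pos: [475.8, -85.6, 132.4]
ee_rot: [-0.348, -3.122, -0.0]
ft_force: [-0.9, 0.4, -0.7]
grip_width: 30.7
grip_force: 0.0
```

Run:
```python
from h import *
pose(); st,W,im,o=look(["scoop","standoff0","key_square"],save="w4")
T=(W-st["eef_pos"])@R.from_rotvec(st["ee_rot"]).as_matrix()
m=(abs(T[...,0])<14)&(abs(T[...,1])<75)&(T[...,2]>-90)&(T[...,2]<-20)
q=T[m]; print(len(q),q.min(0),q.max(0))
```

```text
t 8.33 p [475.8 -85.6 132.4] yang 77.3 zax [-0.  0. -1.] F [-0.9  0.4 -0.7] w 30.7 q [-0.25  0.22  0.41  2.   -0.11  0.94  1.57]
scoop 0.88 [  7. 204. 178. 310.] 7314 [ 524.7 -312.7   31.2] rect [array([ 522.4, -253.7]), array([110.7, 309.5]), np.float64(13.4)]
standoff0 0.7 [ 82. 262. 100. 282.] 303 [ 553.4 -302.9   27.3] rect [array([ 553.5, -298. ]), array([20.7, 62.2]), np.float64(31.4)]
standoff0 0.68 [ 67. 272.  83. 295.] 210 [ 562.1 -325.1   27.7] rect [array([ 562.6, -322.6]), array([15.5, 24.9]), np.float64(20.9)]
key_square 0.87 [236. 166. 267. 199.] 864 [474.8 -86.6  55.3] rect [array([476. , -87.1]), array([29.7, 29.5]), np.float64(77.7)]
2208 [ -8.88009913 -28.26297202 -89.98607405] [  9.8340671   26.8105022  -38.65885513]
```

View pics/w4.png

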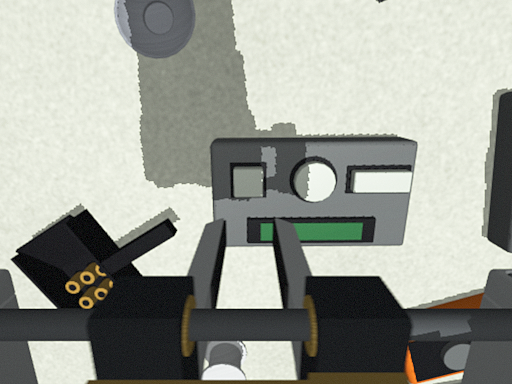

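Both keys are up again: square at (247,182), round at (314,181). The fingers really end 39 mm behind the reported TCP. Next I'll look at the scoop, seen at (90,265), from nearer.

{"method": "jog_arm", "body": {"series": [1, -0.3, -0.3, 0, 0, 1, -0.52, -0.54, 0, 0, 1, -0.52, -0.54, 0, 0, 1, -0.52, -0.54, 0, 0, 1, -0.52, -0.54, 0, -0.5, 1, -0.52, -0.54, 0, -0.8, 1, -0.5, -0.54, 0, -0.8, 1, -0.4, -0.5, 0, -0.8, 1, -0.2, -0.3, 0, -0.8, 1, 0, 0, 0, -0.8, 1, 0, 0, 0, 0, 1, 0, 0, 0, 0]}}

```text
time: 9.53
eef_pos: [606.3, -282.4, 132.0]
ee_rot: [0.385, -3.117, -0.001]
ft_force: [0.2, 0.5, 0.6]
grip_width: 94.0
grip_force: 0.0
```

Run:
```python
from h import *
pose(); st,W,im,o=look(["scoop","standoff0"],save="w5"); pose()
```

```text
t 9.53 p [ 606.3 -282.4  132. ] yang 104.1 zax [-0.001  0.001 -1.   ] F [0.2 0.5 0.6] w 94.0 q [ 0.15  0.55  0.34  1.54 -0.2   1.09  2.36]
scoop 0.77 [186.  45. 373. 185.] 10953 [ 532.  -305.7   24.7] rect [array([ 533.2, -271.6]), array([127. , 180.1]), np.float64(19.7)]
standoff0 0.8 [255. 139. 273. 157.] 252 [ 572.  -275.5   28.3] rect [array([ 572.8, -275.2]), array([16.7, 17.3]), np.float64(55.7)]
standoff0 0.61 [232. 118. 245. 134.] 214 [ 556.2 -306.9   28.4] rect [array([ 556.4, -307. ]), array([16.5, 15.7]), np.float64(17.9)]
t 9.68 p [ 606.8 -282.   132.9] yang 104.1 zax [-0.  0. -1.] F [ 0.   1.  -0.3] w 93.9 q [ 0.15  0.55  0.34  1.54 -0.2   1.09  2.36]
```

View pics/w5.png

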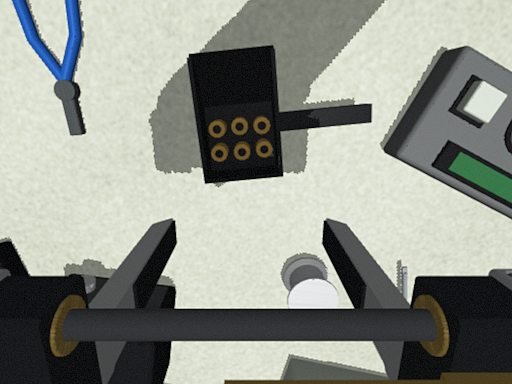

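```bash
cat > fit.py <<'E'
from h import *
from scipy.optimize import minimize
RECT=[(-86,40,-8,-4),(-86,40,-86,-82),(36,40,-86,-4),(-24,-6,-4,86)]
def fit(q,g=None):
    q=q[(q[:,2]>40)&(q[:,2]<50)]
    def loc(p): 
        c,s=np.cos(p[2]),np.sin(p[2]); d=q[:,:2]-p[:2]; return np.stack([c*d[:,0]+s*d[:,1],-s*d[:,0]+c*d[:,1]],1)
    def cost(p):
        L=loc(p); D=[np.hypot(np.maximum(np.maximum(a-L[:,0],L[:,0]-b),0),np.maximum(np.maximum(c-L[:,1],L[:,1]-d),0)) for a,b,c,d in RECT]
        return np.minimum(np.min(D,0),12).mean()
    best=min((minimize(cost,[g[0]+dx,g[1]+dy,np.radians(g[2]+a)],method="Nelder-Mead",options=dict(xatol=1e-3,fatol=1e-4,maxiter=2000)) for dx in(-15,0,15) for dy in(-15,0,15) for a in (-8,0,8)),key=lambda r:r.fun)
    p=best.x; L=loc(p); print("n",len(q),"cost",best.fun.round(2),"scoop",p[:2].round(1),np.degrees(p[2]).round(1),"loc range",np.percentile(L,[1,99],axis=0).round(0).tolist())
    return p
def pt(p,x,y):
    c,s=np.cos(p[2]),np.sin(p[2]); return p[0]+c*x-s*y,p[1]+s*x+c*y
E
python3 - <<'E'
from fit import *
st,W,im,o=look(["scoop"])
r,q=o["scoop"]; p=fit(q,(560,-270,17)); print(q[:,2].max()); print(pt(p,27,-6)); togo(*pt(p,27,-6))
h=W[...,2]; m=(h>25)&(h<31)&r; L=W[m][:,:2]-p[:2]; c,s=np.cos(p[2]),np.sin(p[2]); L=np.stack([c*L[:,0]+s*L[:,1],-s*L[:,0]+c*L[:,1]],1)
br=(im[m].astype(int)[:,0]-im[m].astype(int)[:,2])>15; print("standoffs x,y",np.percentile(L[br],[2,50,98],axis=0).round(0))
E
```

```text
scoop 0.61 [185.  41. 371. 180.] 10971 [ 531.9 -305.6   24.8] rect [array([ 534.1, -270.8]), array([127.2, 179.4]), np.float64(18.8)]
n 3165 cost 0.0 scoop [ 553.9 -259.8] 19.6 loc range [[-78.0, -85.0], [39.0, 83.0]]
48.864315680632345
(np.float64(581.3872423085619), np.float64(-256.4234236595378))
t 9.78 p [ 606.9 -282.1  133.2] yang 104.2 zax [ 0. -0. -1.] F [-0.   0.2 -0.8] w 94.1 q [ 0.15  0.55  0.34  1.54 -0.2   1.09  2.36]
units [ 0.46  0.78 -0.  ]
standoffs x,y [[-19. -77.]
 [-13. -74.]
 [ 21. -17.]]
```

The wrist view shows the scoop tray at (235,115), its handle to (370,113), and two rows of three standoffs at (240,140). The fitted yaw is 19.6°. The arm can only turn about the vertical, so I'll pinch the handle-side wall near its back. That makes the pads a hinge along the scoop's y, so the scoop can tip about it.

{"method": "jog_arm", "body": {"series": [0.5, 0.25, 0.3, 0.2, -0.45, 0.5, 0.25, 0.45, 0.4, -0.45, 0.5, 0, 0, 0.3, 0, 0.5, 0, 0, 0, 0, 0.5, 0, 0, 0, 0, 0.5, 0, 0, 0, 0]}}

```text
time: 10.28
eef_pos: [580.2, -259.7, 97.9]
ee_rot: [-0.534, 3.095, -0.001]
ft_force: [0.8, -1.3, -0.4]
grip_width: 57.2
grip_force: 0.0
```

Run:
```python
from fit import *
st,W,im,o=look(["scoop"])
r,q=o["scoop"]; p=fit(q,(560,-270,17)); togo(*pt(p,25,-6),-8); print(pt(p,0,0))
p=(553.9,-259.8,np.radians(19.6)); togo(*pt(p,25,-6),-8)
```

```text
scoop 0.95 [158.  61. 356. 205.] 13979 [ 533.  -307.    26.6] rect [array([ 538.2, -264.8]), array([148. , 201.3]), np.float64(19.8)]
scoop 0.43 [368.  85. 512. 268.] 14410 [514.4 -91.4  41.7] rect [array([501.7, -37.6]), array([190. , 137.7]), np.float64(78.0)]
n 4134 cost 0.01 scoop [ 554.  -259.9] 19.6 loc range [[-79.0, -86.0], [40.0, 84.0]]
t 10.38 p [ 580.1 -259.7   97.9] yang 109.6 zax [ 0.001 -0.001 -1.   ] F [ 0.5  0.2 -0.7] w 49.7 q [ 0.14  0.52  0.31  1.66 -0.18  0.99  2.43]
units [-0.01  0.07  2.65]
(np.float64(553.9923841682896), np.float64(-259.9007538588183))
t 10.38 p [ 580.1 -259.7   97.9] yang 109.6 zax [ 0.001 -0.001 -1.   ] F [ 0.5  0.2 -0.7] w 49.7 q [ 0.14  0.52  0.31  1.66 -0.18  0.99  2.43]
units [-0.    0.07  2.65]
```

{"method": "jog_arm", "body": {"series": [0.5, 0, 0.07, 0.5, 0, 0.5, 0, 0, 0.8, 0, 0.5, 0, 0, 0.7, 0, 0.5, 0, 0, 0.4, 0, 0.5, 0, 0, 0.25, 0, 0.5, 0, 0, 0, 0]}}

```text
time: 10.88
eef_pos: [577.8, -256.4, -10.4]
ee_rot: [0.535, -3.094, -0.001]
ft_force: [-0.6, -0.6, -0.4]
grip_width: 47.2
grip_force: 0.0
```

{"method": "jog_arm", "body": {"series": [0, 0, 0, 0, 0, 0, 0, 0, 0, 0, 0, 0, 0, 0, 0, 0, 0, 0, 0, 0, 0, 0, 0, 0, 0, 0, 0, 0, 0, 0], "grip_force": 60}}

```text
time: 11.38
eef_pos: [578.7, -256.5, -8.4]
ee_rot: [-0.536, 3.095, -0.001]
ft_force: [-0.5, 1.1, -0.3]
grip_width: 10.1
grip_force: 0.0
```

{"method": "jog_arm", "body": {"series": [0, 0, 0, 0, 0, 0, 0, 0, 0, 0, 0, 0, 0, 0, 0, 0, 0, 0, -0.1, 0, 0, 0, 0, -0.2, 0, 0, 0, 0, -0.3, 0, 0, 0, 0, -0.2, 0, 0, 0, 0, 0, 0]}}

```text
time: 12.05
eef_pos: [579.7, -257.0, 25.6]
ee_rot: [-0.535, 3.093, -0.003]
ft_force: [0.5, -0.3, -1.8]
grip_width: 3.6
grip_force: 60.0
```

Run:
```python
from h import *
pose(); im,d=get_image("scene"); a=im[70:190,160:320,::-1]
w,_=get_image("wrist"); a=cv2.resize(a,(512,384),interpolation=cv2.INTER_CUBIC); o=np.hstack([a,w[:,:,::-1]]); cv2.imwrite("pics/g1.png",cv2.resize(o,(800,300)))
```

```text
t 12.05 p [ 579.7 -257.    25.6] yang 109.6 zax [ 0.003 -0.001 -1.   ] F [ 0.5 -0.3 -1.8] w 3.6 q [ 0.16  0.61  0.29  1.71 -0.22  0.86  2.45]
```

View pics/g1.png

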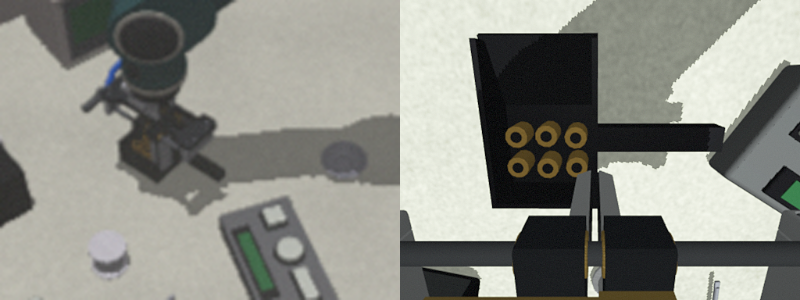

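The scoop is held level by the wall pinch, and all six standoffs stand in it at (545,150). I'll lift and carry it to the pan.

{"method": "jog_arm", "body": {"series": [0, 0, 0, -0.2, 0, 0, 0, 0, -0.4, 0, 0, 0, 0, -0.6, 0, 0, 0, 0, -0.6, 0, 0, 0, 0, -0.6, 0, 0, 0, 0, -0.4, 0, 0, 0, 0, -0.3, 0, 0, -0.06, 0.15, 0, 0, 0, -0.12, 0.3, 0, 0, 0, -0.18, 0.45, 0, 0, 0, -0.24, 0.6, 0, 0, 0, -0.24, 0.6, 0, 0, 0, -0.24, 0.6, 0, 0, 0, -0.24, 0.6, 0, 0, 0, -0.24, 0.6, 0, 0, 0, -0.24, 0.6, 0, 0, 0, -0.24, 0.6, 0, 0, 0, -0.24, 0.6, 0, 0, 0, -0.24, 0.6, 0, 0]}}

```text
time: 13.73
eef_pos: [587.4, 17.4, 145.5]
ee_rot: [0.537, -3.093, -0.001]
ft_force: [-0.3, -0.2, -1.9]
grip_width: 3.6
grip_force: 60.0
```

{"method": "jog_arm", "body": {"series": [0, -0.24, 0.6, 0, 0, 0, -0.24, 0.6, 0, 0, 0, -0.24, 0.6, 0, 0, 0, -0.24, 0.6, 0, 0, 0, -0.24, 0.6, 0, 0, 0, -0.24, 0.6, 0, 0, 0, -0.24, 0.6, 0, 0, 0, -0.24, 0.6, 0, 0, 0, -0.18, 0.45, 0, 0, 0, -0.12, 0.3, 0, 0, 0, -0.06, 0.15, 0, 0, 0, 0, 0, 0, 0, 0, 0, 0, 0, 0]}}

```text
time: 14.82
eef_pos: [597.8, 259.2, 146.5]
ee_rot: [0.535, -3.095, 0.001]
ft_force: [0.4, -0.4, -2.9]
grip_width: 3.9
grip_force: 60.0
```

Run:
```python
from h import *
pose(); st,W,im,o=look(["pan_in","scoop"],save="w6")
r,q=o.get("pan_in",(None,None))
if r is not None:
    f=q[(q[:,2]>45)&(q[:,2]<54)]; t=q[(q[:,2]>86)&(q[:,2]<95)]
    for n,a in (("floor",f),("rim",t)):
        if len(a)>20: print(n,len(a),a.mean(0).round(1),cv2.minEnclosingCircle(a[:,:2].astype(np.float32)))
    np.savez("/tmp/pan.npz",q=q)
```

```text
t 14.82 p [597.8 259.2 146.5] yang 109.6 zax [-0.001 -0.001 -1.   ] F [ 0.4 -0.4 -2.9] w 3.9 q [-0.58  0.49  0.17  1.57 -0.09  1.1   1.53]
pan_in 0.7 [234.  18. 399. 236.] 18251 [511.1 297.1  51.5] rect [array([557.2, 292.9]), array([224.7, 175.7]), np.float64(4.8)]
scoop 0.77 [ 86.  39. 418. 269.] 34342 [550.  204.6 184.1] rect [array([557.1, 238.8]), array([248.9, 383.3]), np.float64(33.7)]
floor 8836 [525.4 286.9  50.6] ((547.434814453125, 280.3913879394531), 72.19947052001953)
rim 2130 [518.8 311.4  89.8] ((546.979736328125, 280.326904296875), 87.7570571899414)
```

View pics/w6.png

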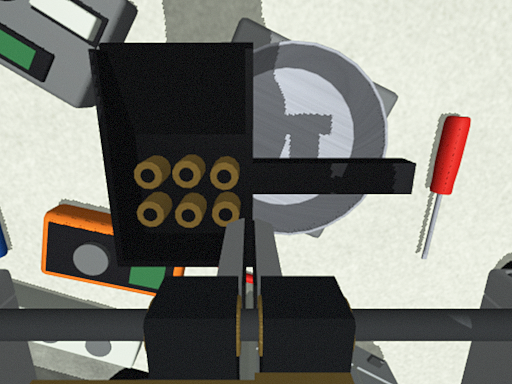

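The standoffs are still standing at (190,190). The pan is at (310,130), its centre measured at (547,280) with both radii fitting. I'll move so that the lip's swing lands inside the pan, then ease the grip.

{"method": "jog_arm", "body": {"series": [0, -0.07, 0.15, 0, 0, 0, -0.15, 0.3, 0, 0, 0, -0.2, 0.5, 0, 0, 0, -0.2, 0.5, 0, 0, 0, -0.15, 0.3, 0, 0, 0, -0.09, 0.15, 0, 0, 0, 0, 0, 0, 0, 0, 0, 0, 0, 0]}}

```text
time: 15.63
eef_pos: [605.1, 342.6, 146.8]
ee_rot: [0.535, -3.095, 0.001]
ft_force: [-0.2, -0.1, -2.6]
grip_width: 3.1
grip_force: 60.0
```

{"method": "jog_arm", "body": {"series": [0, 0, 0, 0, 0, 0, 0, 0, 0, 0, 0, 0, 0, 0, 0, 0, 0, 0, 0, 0], "grip_force": 25}}

```text
time: 15.97
eef_pos: [605.0, 342.7, 147.2]
ee_rot: [-0.535, 3.096, -0.0]
ft_force: [0.2, 0.3, -3.4]
grip_width: 3.6
grip_force: 25.0
```

```bash
cat >> h.py <<'E'
def tilt():
    "scoop tilt from its points in the tool frame: x' (= -x scoop side), z up, per slices"
    s,M=pose(); st,W,im,o=look([]); T=(W-s["eef_pos"])@M
    dark=im.max(-1)<60
    # handle top: tool y>15 (outside), near pinch height
    m=dark&(T[...,1]>30)&(T[...,1]<85)&(T[...,0]>10)&(T[...,0]<80)&(T[...,2]>-80)&(T[...,2]<90)
    q=T[m]
    if len(q)>30: 
        c=np.median(q,0); print("handle med x,z (tool)",c[[0,2]].round(1),"n",len(q)); 
        for y in (35,55,75):
            a=q[abs(q[:,1]-y)<8]
            if len(a)>9: print("  y",y,np.percentile(a[:,0],[5,95]).round(0),np.median(a[:,2]).round(1))
    b=((im[...,0].astype(int)-im[...,2])>25)&(T[...,2]>-70)&(T[...,2]<140)&(abs(T[...,1]+40)<60)&(T[...,0]>-10)
    print("brass px",b.sum(), np.median(T[b],0).round(0) if b.any() else "")
    return st,W,im
E
python3 - <<'E'
from h import *
tilt()
E
```

```text
t 15.97 p [605.  342.7 147.2] yang 109.6 zax [ 0. -0. -1.] F [ 0.2  0.3 -3.4] w 3.6 q [-0.66  0.57  0.16  1.44 -0.09  1.14  1.42]
handle med x,z (tool) [ 40.4 -54.1] n 3437
  y 35 [31. 48.] -54.1
  y 55 [31. 48.] -54.1
  y 75 [31. 48.] -54.2
brass px 4270 [ 20. -40. -36.]
```

{"method": "jog_arm", "body": {"series": [0, 0, 0, 0, 0, 0, 0, 0, 0, 0, 0, 0, 0, 0, 0, 0, 0, 0, 0, 0], "grip_force": 12}}

```text
time: 16.35
eef_pos: [604.8, 343.3, 147.0]
ee_rot: [0.536, -3.096, 0.0]
ft_force: [0.4, 0.4, -2.2]
grip_width: 3.8
grip_force: 12.0
```

Run:
```python
from h import *
tilt()
```

```text
t 16.35 p [604.8 343.3 147. ] yang 109.6 zax [-0. -0. -1.] F [ 0.4  0.4 -2.2] w 3.8 q [-0.66  0.57  0.16  1.44 -0.09  1.14  1.42]
handle med x,z (tool) [ 40.5 -54.1] n 3447
  y 35 [31. 48.] -54.1
  y 55 [31. 48.] -54.1
  y 75 [31. 48.] -54.2
brass px 4271 [ 20. -40. -36.]
```

{"method": "jog_arm", "body": {"series": [0, 0, 0, 0, 0, 0, 0, 0, 0, 0, 0, 0, 0, 0, 0], "grip_force": 7}}

```text
time: 16.65
eef_pos: [604.9, 343.3, 147.0]
ee_rot: [-0.536, 3.096, -0.0]
ft_force: [-0.1, -0.1, -1.6]
grip_width: 4.2
grip_force: 8.0
```

Run:
```python
from h import *
tilt()
```

```text
t 16.65 p [604.9 343.3 147. ] yang 109.6 zax [ 0. -0. -1.] F [-0.1 -0.1 -1.6] w 4.2 q [-0.66  0.57  0.16  1.44 -0.09  1.14  1.42]
handle med x,z (tool) [ 37.3 -38.5] n 2750
  y 35 [27. 45.] -38.2
  y 55 [27. 45.] -38.5
  y 75 [30. 45.] -38.7
brass px 3126 [ 16. -42. -24.]
```

{"method": "jog_arm", "body": {"series": [0, 0, 0, 0, 0, 0, 0, 0, 0, 0, 0, 0, 0, 0, 0], "grip_force": 7}}

```text
time: 16.95
eef_pos: [604.9, 343.3, 147.1]
ee_rot: [-0.536, 3.096, -0.0]
ft_force: [0.8, 0.1, -1.1]
grip_width: 4.2
grip_force: 8.1
```

Run:
```python
from h import *
tilt()
```

```text
t 16.95 p [604.9 343.3 147.1] yang 109.6 zax [ 0. -0. -1.] F [ 0.8  0.1 -1.1] w 4.2 q [-0.66  0.57  0.16  1.44 -0.09  1.14  1.42]
handle med x,z (tool) [ 37.1 -38.4] n 2777
  y 35 [27. 45.] -38.1
  y 55 [27. 45.] -38.4
  y 75 [27. 45.] -38.6
brass px 3106 [ 17. -42. -24.]
```

{"method": "jog_arm", "body": {"series": [0, 0, 0, 0, 0, 0, 0, 0, 0, 0, 0, 0, 0, 0, 0], "grip_force": 5}}

```text
time: 17.25
eef_pos: [604.9, 343.3, 147.1]
ee_rot: [-0.536, 3.096, -0.0]
ft_force: [1.1, -0.6, -1.9]
grip_width: 4.0
grip_force: 6.1
```

Run:
```python
from h import *
tilt()
```

```text
t 17.25 p [604.9 343.3 147.1] yang 109.6 zax [ 0. -0. -1.] F [ 1.1 -0.6 -1.9] w 4.0 q [-0.66  0.57  0.16  1.44 -0.09  1.14  1.42]
handle med x,z (tool) [ 37.2 -38.6] n 2782
  y 35 [27. 45.] -38.3
  y 55 [27. 45.] -38.6
  y 75 [27. 45.] -38.8
brass px 3111 [ 16. -42. -24.]
```

The scoop stopped at about 23° because its back wall met the inner finger. The better hinge is to grip the tray across its 82 mm width from outside, near the back. I'll carry the scoop back to its spot, set it down and regrip.

{"method": "jog_arm", "body": {"series": [0, 0.06, -0.15, 0, 0, 0, 0.12, -0.3, 0, 0, 0, 0.18, -0.45, 0, 0, 0, 0.24, -0.6, 0, 0, 0, 0.24, -0.6, 0, 0, 0, 0.24, -0.6, 0, 0, 0, 0.24, -0.6, 0, 0, 0, 0.24, -0.6, 0, 0, 0, 0.24, -0.6, 0, 0, 0, 0.24, -0.6, 0, 0, 0, 0.24, -0.6, 0, 0, 0, 0.24, -0.6, 0, 0, 0, 0.24, -0.6, 0, 0, 0, 0.24, -0.6, 0, 0, 0, 0.24, -0.6, 0, 0, 0, 0.24, -0.6, 0, 0, 0, 0.24, -0.6, 0, 0, 0, 0.24, -0.6, 0, 0, 0, 0.24, -0.6, 0, 0, 0, 0.24, -0.6, 0, 0], "grip_force": 60}}

```text
time: 18.97
eef_pos: [585.8, -137.0, 147.3]
ee_rot: [-0.534, 3.096, -0.0]
ft_force: [0.1, -0.1, -2.9]
grip_width: 3.2
grip_force: 60.8
```

{"method": "jog_arm", "body": {"series": [0, 0.24, -0.6, 0, 0, 0, 0.24, -0.6, 0, 0, 0, 0.24, -0.6, 0, 0, 0, 0.2, -0.5, 0, 0, 0, 0.15, -0.35, 0, 0, 0, 0.1, -0.17, 0, 0, 0, 0, 0, 0.3, 0, 0, 0, 0, 0.5, 0, 0, 0, 0, 0.6, 0, 0, 0, 0, 0.6, 0, 0, 0, 0, 0.4, 0, 0, 0, 0, 0.2, 0, 0, 0, 0, 0, 0]}}

```text
time: 20.05
eef_pos: [579.5, -255.1, 41.0]
ee_rot: [0.537, -3.093, -0.003]
ft_force: [-0.6, -0.4, -2.6]
grip_width: 3.5
grip_force: 60.8
```

Run:
```python
from h import *
tilt(); togo(578.7,-256.5,-9)
```

```text
t 20.05 p [ 579.5 -255.1   41. ] yang 109.7 zax [-0.003  0.001 -1.   ] F [-0.6 -0.4 -2.6] w 3.5 q [ 0.15  0.59  0.29  1.7  -0.21  0.89  2.44]
handle med x,z (tool) [ 37.1 -38.2] n 2777
  y 35 [27. 45.] -38.0
  y 55 [27. 45.] -38.1
  y 75 [27. 45.] -38.4
brass px 3237 [ 17. -43. -23.]
t 20.1 p [ 580.3 -255.7   42.6] yang 109.7 zax [-0.001  0.    -1.   ] F [ 1.   0.4 -1.4] w 3.6 q [ 0.15  0.59  0.29  1.7  -0.21  0.89  2.44]
units [ 0.04 -0.01  1.29]
```

{"method": "jog_arm", "body": {"series": [0, 0, 0, 0.2, 0, 0, 0, 0, 0.2, 0, 0, 0, 0, 0.2, 0, 0, 0, 0, 0.2, 0, 0, 0, 0, 0.15, 0, 0, 0, 0, 0.15, 0, 0, 0, 0, 0.1, 0, 0, 0, 0, 0.07, 0, 0, 0, 0, 0, 0], "grip_force": 9}}

```text
time: 20.85
eef_pos: [580.6, -256.5, -8.1]
ee_rot: [0.536, -3.095, -0.0]
ft_force: [-0.3, 0.4, -1.5]
grip_width: 4.2
grip_force: 9.0
```

Run:
```python
from h import *
tilt()
```

```text
t 20.85 p [ 580.6 -256.5   -8.1] yang 109.6 zax [-0.  0. -1.] F [-0.3  0.4 -1.5] w 4.2 q [ 0.17  0.65  0.27  1.72 -0.23  0.8   2.46]
handle med x,z (tool) [ 39.1 -53.7] n 3425
  y 35 [30. 47.] -53.6
  y 55 [30. 47.] -53.7
  y 75 [30. 47.] -53.8
brass px 4311 [ 22. -41. -36.]
```

{"method": "jog_arm", "body": {"series": [0.3, 0, 0, 0, 0, 0.3, 0, 0, 0, 0, 0.3, 0, 0, 0, 0, 0.3, 0, 0, -0.3, 0, 1, 0, 0, -0.6, 0, 1, -0.3, -0.3, -0.8, 0, 1, -0.3, -0.4, -0.6, 0, 1, 0, -0.3, -0.3, 0, 1, 0, 0, 0, 0, 1, 0, 0, 0, 0, 1, 0, 0, 0, 0]}}

```text
time: 21.82
eef_pos: [616.0, -285.5, 95.8]
ee_rot: [0.536, -3.095, -0.001]
ft_force: [0.2, -0.0, 0.3]
grip_width: 71.1
grip_force: 0.0
```

Run:
```python
from fit import *
pose(); st,W,im,o=look(["scoop"],save="w7")
r,q=o["scoop"]; p=fit(q,(554,-260,19)); print(p); togo(*pt(p,29,-45),-35)
```

```text
t 21.82 p [ 616.  -285.5   95.8] yang 109.6 zax [-0.001  0.001 -1.   ] F [ 0.2 -0.   0.3] w 71.1 q [ 0.18  0.6   0.31  1.54 -0.2   1.04  2.45]
scoop 0.6 [197.  33. 402. 182.] 14757 [ 535.1 -303.2   25.7] rect [array([ 530.4, -261.1]), array([133.7, 200.9]), np.float64(19.5)]
n 4363 cost 0.01 scoop [ 557.4 -259.2] 19.7 loc range [[-79.0, -86.0], [40.0, 84.0]]
[ 5.57371603e+02 -2.59168308e+02  3.44544130e-01]
t 21.92 p [ 616.  -285.2   95.5] yang 109.7 zax [-0.001  0.001 -1.   ] F [0.2 0.4 0.4] w 79.0 q [ 0.18  0.6   0.31  1.54 -0.2   1.04  2.45]
units [ 0.43 -0.02  3.26]
```

View pics/w7.png

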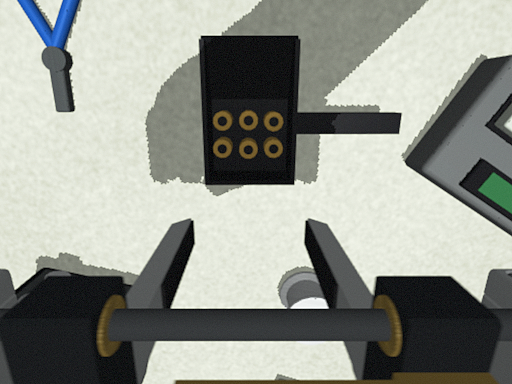

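The scoop is upright at (250,110) with all six standoffs, square to the gripper. I'll straddle it near the back.

{"method": "jog_arm", "body": {"series": [1, 0.2, -0.02, 0, 0, 1, 0.2, 0, 0, 0, 1, 0.03, 0, 0.3, 0, 1, 0, 0, 0.4, 0, 1, 0, 0, 0.2, 0, 1, 0, 0, 0, 0]}}

```text
time: 22.42
eef_pos: [599.3, -292.2, 57.8]
ee_rot: [0.535, -3.093, -0.003]
ft_force: [0.5, 0.4, 0.0]
grip_width: 93.9
grip_force: 0.0
```

Run:
```python
from fit import *
p=(557.4,-259.2,.3445); togo(*pt(p,29,-45),-33)
```

```text
t 22.42 p [ 599.3 -292.2   57.8] yang 109.6 zax [-0.003  0.001 -1.   ] F [0.5 0.4 0. ] w 93.9 q [ 0.2   0.62  0.3   1.6  -0.21  0.96  2.48]
units [-0.02 -0.    2.27]
```

{"method": "jog_arm", "body": {"series": [1, 0, 0, 0.4, 0, 1, 0, 0, 0.5, 0, 1, 0, 0, 0.5, 0, 1, 0, 0, 0.5, 0, 1, 0, 0, 0.3, 0, 1, 0, 0, 0.07, 0, 1, 0, 0, 0, 0]}}

```text
time: 23.0
eef_pos: [600.5, -292.7, -30.8]
ee_rot: [0.535, -3.095, -0.0]
ft_force: [0.0, -1.1, -0.5]
grip_width: 94.4
grip_force: 0.0
```

{"method": "jog_arm", "body": {"series": [0, 0, 0, 0, 0, 0, 0, 0, 0, 0, 0, 0, 0, 0, 0, 0, 0, 0, 0, 0, 0, 0, 0, 0, 0, 0, 0, 0, 0, 0], "grip_force": 40}}

```text
time: 23.5
eef_pos: [601.5, -292.9, -29.2]
ee_rot: [-0.536, 3.094, -0.001]
ft_force: [-0.9, 1.1, 7.7]
grip_width: 81.6
grip_force: 39.9
```

{"method": "jog_arm", "body": {"series": [0, 0, 0, 0, 0, 0, 0, 0, -0.2, 0, 0, 0, 0, -0.4, 0, 0, 0, 0, -0.6, 0, 0, 0, 0, -0.6, 0, 0, 0, 0, -0.6, 0, 0, 0, 0, -0.6, 0, 0, 0, 0, -0.6, 0, 0, 0, 0, -0.5, 0, 0, 0, 0, -0.3, 0, 0, 0, 0, 0, 0], "grip_force": 60}}

```text
time: 24.42
eef_pos: [601.9, -293.3, 148.6]
ee_rot: [-0.535, 3.092, -0.003]
ft_force: [-0.2, -0.1, -2.3]
grip_width: 81.5
grip_force: 59.9
```

Run:
```python
from h import *
tilt(); togo(618,305.7,147)
```

```text
t 24.42 p [ 601.9 -293.3  148.6] yang 109.6 zax [ 0.004 -0.002 -1.   ] F [-0.2 -0.1 -2.3] w 81.5 q [ 0.18  0.53  0.32  1.52 -0.18  1.12  2.46]
handle med x,z (tool) [ 47.  -74.2] n 7809
  y 35 [15. 77.] -61.4
  y 55 [37. 54.] -74.7
  y 75 [36. 53.] -74.8
brass px 4119 [ 30.  -7. -57.]
t 24.47 p [ 601.2 -292.9  146.4] yang 109.6 zax [ 0.002 -0.001 -1.   ] F [ 0.6 -0.4 -2.7] w 81.7 q [ 0.18  0.53  0.32  1.53 -0.18  1.11  2.46]
units [-5.43 13.95 -0.02]
```

{"method": "jog_arm", "body": {"series": [0, -0.06, 0.15, 0, 0, 0, -0.12, 0.3, 0, 0, 0, -0.18, 0.45, 0, 0, 0, -0.235, 0.6, 0, 0, 0, -0.235, 0.6, 0, 0, 0, -0.235, 0.6, 0, 0, 0, -0.235, 0.6, 0, 0, 0, -0.235, 0.6, 0, 0, 0, -0.235, 0.6, 0, 0, 0, -0.235, 0.6, 0, 0, 0, -0.235, 0.6, 0, 0, 0, -0.235, 0.6, 0, 0, 0, -0.235, 0.6, 0, 0, 0, -0.235, 0.6, 0, 0, 0, -0.235, 0.6, 0, 0, 0, -0.235, 0.6, 0, 0, 0, -0.235, 0.6, 0, 0, 0, -0.235, 0.6, 0, 0, 0, -0.235, 0.6, 0, 0, 0, -0.235, 0.6, 0, 0]}}

```text
time: 26.13
eef_pos: [614.1, 186.4, 144.2]
ee_rot: [0.537, -3.093, 0.0]
ft_force: [0.0, -0.1, -2.4]
grip_width: 81.8
grip_force: 59.9
```

{"method": "jog_arm", "body": {"series": [0, -0.235, 0.6, 0, 0, 0, -0.235, 0.6, 0, 0, 0, -0.235, 0.6, 0, 0, 0, -0.18, 0.5, 0, 0, 0, -0.12, 0.35, 0, 0, 0, -0.07, 0.2, 0, 0, 0, 0, 0, 0, 0, 0, 0, 0, 0, 0, 0, 0, 0, 0, 0]}}

```text
time: 26.88
eef_pos: [618.1, 304.1, 145.4]
ee_rot: [0.533, -3.096, 0.001]
ft_force: [-0.7, -0.5, -2.1]
grip_width: 81.6
grip_force: 59.9
```

{"method": "jog_arm", "body": {"series": [0, 0, 0, 0, 0, 0, 0, 0, 0, 0, 0, 0, 0, 0, 0], "grip_force": 10}}

```text
time: 27.13
eef_pos: [618.0, 305.1, 145.6]
ee_rot: [-0.534, 3.096, -0.0]
ft_force: [1.1, 0.1, -3.1]
grip_width: 82.0
grip_force: 10.0
```

Run:
```python
from h import *
tilt(); togo(618,305.7,147)
```

```text
t 27.13 p [618.  305.1 145.6] yang 109.6 zax [ 0. -0. -1.] F [ 1.1  0.1 -3.1] w 82.0 q [-0.62  0.56  0.18  1.46 -0.1   1.13  1.48]
handle med x,z (tool) [ 47.1 -74.1] n 7761
  y 35 [15. 77.] -61.7
  y 55 [37. 54.] -74.6
  y 75 [37. 54.] -74.6
brass px 4128 [ 30.  -7. -57.]
t 27.18 p [618.  305.3 145.6] yang 109.6 zax [ 0. -0. -1.] F [ 0.5 -0.3 -2.4] w 82.0 q [-0.62  0.56  0.18  1.46 -0.1   1.13  1.48]
units [-0.    0.01 -0.04]
```

{"method": "jog_arm", "body": {"series": [0, 0, 0, 0, 0, 0, 0, 0, 0, 0, 0, 0, 0, 0, 0], "grip_force": 6}}

```text
time: 27.43
eef_pos: [617.8, 305.8, 145.5]
ee_rot: [-0.536, 3.095, -0.0]
ft_force: [0.4, 0.3, -2.5]
grip_width: 82.1
grip_force: 6.0
```

Run:
```python
from h import *
tilt()
```

```text
t 27.43 p [617.8 305.8 145.5] yang 109.6 zax [ 0. -0. -1.] F [ 0.4  0.3 -2.5] w 82.1 q [-0.62  0.56  0.18  1.46 -0.1   1.13  1.48]
handle med x,z (tool) [ 47.2 -63.3] n 6520
  y 35 [15. 76.] -52.0
  y 55 [39. 55.] -64.5
  y 75 [39. 55.] -64.5
brass px 3184 [ 27.  -8. -48.]
```

{"method": "jog_arm", "body": {"series": [0, 0, 0, 0, 0, 0, 0, 0, 0, 0, 0, 0, 0, 0, 0], "grip_force": 4.5}}

```text
time: 27.73
eef_pos: [617.8, 305.9, 145.4]
ee_rot: [0.536, -3.095, 0.0]
ft_force: [-0.1, 0.0, -1.6]
grip_width: 81.9
grip_force: 4.5
```

Run:
```python
from h import *
tilt()
```

```text
t 27.73 p [617.8 305.9 145.4] yang 109.6 zax [-0. -0. -1.] F [-0.1  0.  -1.6] w 81.9 q [-0.62  0.56  0.18  1.46 -0.1   1.13  1.48]
handle med x,z (tool) [ 35.2 -26.7] n 4669
  y 35 [12. 69.] -9.0
  y 55 [24. 43.] -29.0
  y 75 [24. 43.] -29.0
brass px 3871 [ 17.  -7. -21.]
```

{"method": "jog_arm", "body": {"series": [0, 0, 0, 0, 0, 0, 0, 0, 0, 0, 0, 0, 0, 0, 0, 0, 0, 0, 0, 0], "grip_force": 4}}

```text
time: 28.12
eef_pos: [617.8, 305.9, 145.5]
ee_rot: [-0.536, 3.096, -0.0]
ft_force: [-0.2, -0.0, -0.9]
grip_width: 81.9
grip_force: 4.0
```

```bash
cat >> h.py <<'E'
def stand():
    "brass seen by the wrist: blobs with world position"
    st=read_state(); im,d=get_image("wrist"); W=world("wrist",d,st)
    m=(((im[...,0].astype(int)-im[...,2])>20)&(d>0)&(W[...,1]>180)&(W[...,1]<380)&(W[...,2]<260)&(W[...,0]>430)&(W[...,0]<680)).astype(np.uint8)
    n,l,s,c=cv2.connectedComponentsWithStats(m)
    for i in range(1,n):
        if s[i,4]>40: print(s[i,4],c[i].round(0),np.median(W[l==i],0).round(0))
E
python3 - <<'E'
from h import *
tilt(); stand()
E
```

```text
t 28.12 p [617.8 305.9 145.5] yang 109.6 zax [ 0. -0. -1.] F [-0.2 -0.  -0.9] w 81.9 q [-0.62  0.56  0.18  1.46 -0.1   1.13  1.48]
handle med x,z (tool) [ 22.1 -19.3] n 3395
  y 35 [11. 40.] -8.4
  y 55 [11. 29.] -19.8
  y 75 [11. 29.] -19.9
brass px 1799 [75. -6. 77.]
451 [272.  80.] [519. 292.  67.]
438 [219.  90.] [544. 249.  73.]
948 [243. 114.] [558. 276.  71.]
408 [273. 121.] [553. 306.  67.]
```

Run:
```python
from h import *
w,_=get_image("wrist"); t,_=get_image("top")
a=cv2.resize(t[150:260,100:220,::-1],(400,367),interpolation=cv2.INTER_CUBIC); b=cv2.resize(w[:,:,::-1],(400,367)); cv2.imwrite("pics/p1.png",np.hstack([a,b]))
```

```text
(no output)
```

View pics/p1.png

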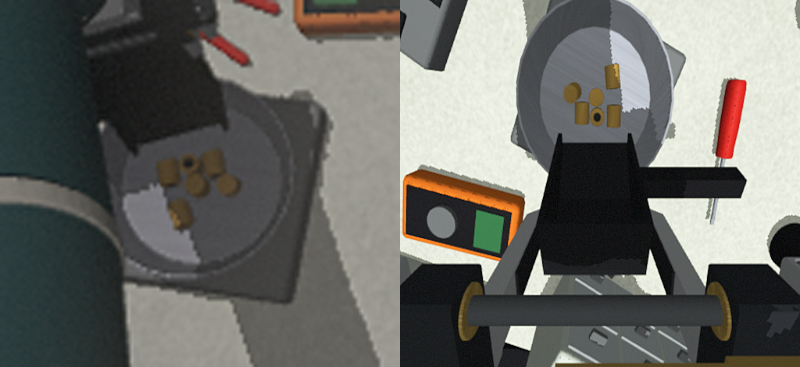

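All six standoffs are in the pan, around (195,185) in the top view and (597,95) in the wrist view, and the scoop is empty. I'll take the scoop back.

{"method": "jog_arm", "body": {"series": [0, 0, 0, 0, 0, 0, 0, 0, 0, 0, 0, 0, 0, -0.3, 0, 0, 0, 0, -0.5, 0, 0, 0, 0, -0.3, 0, 0, 0.11, -0.2, 0, 0, 0, 0.25, -0.45, 0, 0, 0, 0.38, -0.7, 0, 0, 0, 0.38, -0.7, 0, 0, 0, 0.38, -0.7, 0, 0, 0, 0.38, -0.7, 0, 0, 0, 0.38, -0.7, 0, 0, 0, 0.38, -0.7, 0, 0, 0, 0.38, -0.7, 0, 0, 0, 0.38, -0.7, 0, 0, 0, 0.38, -0.7, 0, 0, 0, 0.38, -0.7, 0, 0, 0, 0.38, -0.7, 0, 0, 0, 0.38, -0.7, 0, 0, 0, 0.38, -0.7, 0, 0], "grip_force": 60}}

```text
time: 29.98
eef_pos: [548.1, -134.7, 189.4]
ee_rot: [-0.535, 3.095, -0.0]
ft_force: [0.4, -0.1, -2.1]
grip_width: 81.6
grip_force: 60.0
```

{"method": "jog_arm", "body": {"series": [0, 0.38, -0.7, 0, 0, 0, 0.38, -0.7, 0, 0, 0, 0.38, -0.7, 0, 0, 0, 0.38, -0.7, 0, 0, 0, 0.38, -0.7, 0, 0, 0, 0.25, -0.45, 0, 0, 0, 0.14, -0.25, 0, 0, 0, 0, 0, 0, 0, 0, 0, 0, 0, 0]}}

```text
time: 30.73
eef_pos: [519.2, -321.3, 189.2]
ee_rot: [0.535, -3.096, -0.001]
ft_force: [0.5, 1.3, -0.8]
grip_width: 81.6
grip_force: 60.0
```

Run:
```python
from h import *
tilt(); togo(519,-322,60)
```

```text
t 30.73 p [ 519.2 -321.3  189.2] yang 109.6 zax [-0.  0. -1.] F [ 0.5  1.3 -0.8] w 81.6 q [ 0.18  0.39  0.42  1.64 -0.17  1.15  2.56]
handle med x,z (tool) [ 21.7 -19.4] n 3314
  y 35 [11. 39.] -8.9
  y 55 [11. 28.] -19.9
  y 75 [11. 28.] -19.9
brass px 0 
t 30.78 p [ 519.7 -320.4  189.3] yang 109.7 zax [ 0.     0.001 -1.   ] F [ 0.6 -0.  -1. ] w 81.5 q [ 0.18  0.39  0.42  1.64 -0.17  1.15  2.56]
units [ 0.03 -0.03  3.23]
```

{"method": "jog_arm", "body": {"series": [0, 0, 0, 0.3, 0, 0, 0, 0, 0.6, 0, 0, 0, 0, 0.7, 0, 0, 0, 0, 0.7, 0, 0, 0, 0, 0.5, 0, 0, 0, 0, 0.3, 0, 0, 0, 0, 0.1, 0, 0, 0, 0, 0, 0]}}

```text
time: 31.45
eef_pos: [520.3, -319.8, 62.0]
ee_rot: [-0.539, 3.094, 0.003]
ft_force: [-3.9, 7.6, 16.5]
grip_width: 81.7
grip_force: 60.0
```

{"method": "jog_arm", "body": {"series": [0, 0, 0, 0, 0, 0, 0, 0, 0, 0, 0, -0.1, 0, 0.18, 0, 0, -0.34, 0, 0.17, 0, 0, -0.34, 0, 0.17, 0, 0, -0.28, 0, 0.25, 0, 0, -0.28, 0, 0.25, 0, 0, -0.14, 0, 0.16, 0, 0, -0.14, 0, 0.16, 0, 0, -0.1, 0, 0.15, 0, 0, 0, 0, 0, 0], "grip_force": 6}}

```text
time: 32.37
eef_pos: [583.9, -297.9, 0.5]
ee_rot: [0.536, -3.094, -0.001]
ft_force: [-0.0, 1.2, -2.2]
grip_width: 82.3
grip_force: 6.0
```

Run:
```python
from h import *
tilt()
```

```text
t 32.37 p [ 5.839e+02 -2.979e+02  5.000e-01] yang 109.7 zax [-0.002  0.001 -1.   ] F [-0.   1.2 -2.2] w 82.3 q [ 0.18  0.68  0.34  1.66 -0.29  0.85  2.56]
handle med x,z (tool) [ 33.2 -62.5] n 6149
  y 35 [13. 76.] -46.2
  y 55 [23. 38.] -65.3
  y 75 [23. 38.] -65.3
brass px 0
```

```bash
cat >> h.py <<'E'
def slope():
    s,M=pose(); st,W,im,o=look([]); T=(W-s["eef_pos"])@M
    dark=im.max(-1)<60
    m=dark&(T[...,1]>58)&(T[...,1]<85)&(T[...,0]>0)&(T[...,0]<90)&(T[...,2]>-90)&(T[...,2]<30)
    q=T[m]; q=q[abs(q[:,2]-np.median(q[:,2]))<9]
    A=np.c_[q[:,:2],np.ones(len(q))]; c=np.linalg.lstsq(A,q[:,2],rcond=None)[0]
    print("slope x,y deg",np.degrees(np.arctan(c[:2])).round(1),"mean",q.mean(0).round(1),"world z",(s["eef_pos"][2]-q[:,2].mean()).round(1))
E
python3 - <<'E'
from h import *
slope()
E
```

```text
t 32.42 p [ 583.5 -298.4    1.1] yang 109.6 zax [-0.002  0.    -1.   ] F [-0.5  0.  -0.4] w 81.6 q [ 0.18  0.68  0.34  1.66 -0.28  0.85  2.56]
slope x,y deg [20.  -0.1] mean [ 30.3  71.5 -65.2] world z 66.3
```

{"method": "jog_arm", "body": {"series": [0, -0.12, 0, 0.15, 0, 0, -0.1, 0, 0.15, 0, 0, -0.08, 0, 0.13, 0, 0, -0.05, 0, 0.1, 0, 0, 0, 0, 0, 0]}}

```text
time: 32.88
eef_pos: [597.4, -293.3, -20.4]
ee_rot: [0.536, -3.095, -0.001]
ft_force: [-0.1, -0.1, -2.5]
grip_width: 81.7
grip_force: 6.0
```

Run:
```python
from h import *
slope()
```

```text
t 32.88 p [ 597.4 -293.3  -20.4] yang 109.7 zax [-0.001  0.    -1.   ] F [-0.1 -0.1 -2.5] w 81.7 q [ 0.18  0.73  0.33  1.64 -0.3   0.83  2.55]
slope x,y deg [10.  -0.1] mean [ 30.3  71.5 -72.1] world z 51.6
```

{"method": "jog_arm", "body": {"series": [0, -0.03, 0, 0.1, 0, 0, 0, 0, 0.08, 0, 0, 0, 0, 0, 0]}}

```text
time: 33.18
eef_pos: [598.4, -293.3, -27.1]
ee_rot: [0.536, -3.095, -0.0]
ft_force: [-0.0, 0.4, -1.7]
grip_width: 82.2
grip_force: 6.0
```

Run:
```python
from h import *
slope()
```

```text
t 33.18 p [ 598.4 -293.3  -27.1] yang 109.6 zax [-0.  0. -1.] F [-0.   0.4 -1.7] w 82.2 q [ 0.18  0.74  0.33  1.64 -0.3   0.82  2.55]
slope x,y deg [ 8.7 -0. ] mean [ 29.3  71.4 -73.9] world z 46.9
```

{"method": "jog_arm", "body": {"series": [1, 0, 0, 0, 0, 1, 0, 0, 0, 0, 1, 0, 0, 0, 0, 1, 0, 0, 0, 0, 1, 0, 0, 0, 0]}}

```text
time: 33.65
eef_pos: [598.6, -293.6, -26.4]
ee_rot: [-0.536, 3.095, -0.0]
ft_force: [1.0, 0.6, 0.3]
grip_width: 94.0
grip_force: 0.0
```

Run:
```python
from h import *
slope()
```

```text
t 33.65 p [ 598.6 -293.6  -26.4] yang 109.6 zax [ 0. -0. -1.] F [1.  0.6 0.3] w 94.0 q [ 0.18  0.73  0.33  1.63 -0.3   0.82  2.55]
slope x,y deg [ 7.9 -0.2] mean [ 29.   71.4 -71.4] world z 45.0
```

{"method": "jog_arm", "body": {"series": [1, 0, 0, -0.2, 0, 1, 0, 0, -0.5, 0, 1, 0, 0, -0.7, 0, 1, 0, 0, -0.7, 0, 0.3, -0.4, 0, -0.6, 0, 0, -0.3, 0, -0.3, 0, 0, 0, 0, 0, 0]}}

```text
time: 34.28
eef_pos: [628.3, -283.3, 97.4]
ee_rot: [-0.538, 3.09, -0.003]
ft_force: [0.2, 1.1, 0.1]
grip_width: 77.5
grip_force: 0.0
```

Run:
```python
from fit import *
st,W,im,o=look(["scoop"])
r,q=o["scoop"]; p=fit(q,(554,-260,19))
d=q[:,:2]-p[:2]; c,s=np.cos(p[2]),np.sin(p[2]); x=c*d[:,0]+s*d[:,1]; y=-s*d[:,0]+c*d[:,1]
for a in (-75,-50,-20,10,30):
    m=(abs(x-a)<8)&(abs(y+84)<3); print(a,np.percentile(q[m,2],95).round(1) if m.sum()>5 else None)
m=(abs(y-60)<20)&(abs(x+15)<7); print("handle z",np.median(q[m,2]))
s_=read_state(); M=R.from_rotvec(s_["ee_rot"]).as_matrix()
togo(505,45.7,40)
```

```text
scoop 0.95 [198.  33. 401. 185.] 16240 [ 554.2 -299.8   21.2] rect [array([ 548.1, -267.9]), array([132.4, 178.9]), np.float64(19.7)]
n 4125 cost 0.0 scoop [ 571.4 -255.8] 19.8 loc range [[-79.0, -86.0], [39.0, 84.0]]
-75 47.2
-50 47.4
-20 47.2
10 47.3
30 47.5
handle z 45.58513054983532
t 34.38 p [ 624.9 -284.    93.8] yang 109.7 zax [ 0. -0. -1.] F [-0.4  0.1 -1.6] w 69.2 q [ 0.13  0.62  0.38  1.52 -0.25  1.05  2.48]
units [0.05 8.77 1.34]
```

The scoop stands level and empty (wall tops all at 47 mm), 17 mm from where it started. Next is the bar key.

{"method": "jog_arm", "body": {"series": [0, 0.05, 0.3, 0, 0, 0, 0, 0.6, 0, 0, 0, 0, 0.8, 0, 0, 0, 0, 0.8, 0, 0, 0, 0, 0.8, 0, 0, 0, 0, 0.8, 0, 0, 0, 0, 0.8, 0, 0, 0, 0, 0.8, 0, 0, 0, 0, 0.8, 0, 0, 0, 0, 0.8, 0, 0, 0, 0, 0.8, 0, 0, 0, 0, 0.45, 0, 0, 0, 0, 0.22, 0, 0, 0, 0, 0, 0, 0.9, 0, 0, 0, 0, 0.9, 0, 0, 0, 0, 0.9, 0, 0, 0, 0, 0.9, 0, 0, 0, 0, 0.9, 0, 0, 0, 0, 0.9, 0, 0, 0, 0, 0]}}

```text
time: 36.05
eef_pos: [504.6, 44.2, 92.9]
ee_rot: [-0.359, -3.12, 0.002]
ft_force: [-0.5, -0.4, -0.7]
grip_width: 0.5
grip_force: 0.0
```

Run:
```python
from h import *
look(["key_bar","key_round"]); togo(504.7,45.6,20)
```

```text
key_bar 0.79 [219. 176. 284. 208.] 1707 [503.8  46.2  55.3] rect [array([507.9,  44.3]), array([59.5, 28.1]), np.float64(77.5)]
key_round 0.59 [153. 170. 202. 217.] 1728 [489.1 -19.3  55.1] rect [array([490.4, -20.6]), array([40.5, 41.3]), np.float64(16.0)]
t 36.2 p [504.9  44.9  93.2] yang 77.4 zax [-0.001 -0.    -1.   ] F [-0.6 -0.4  0.4] w 0.7 q [-0.52  0.32  0.44  1.99 -0.17  0.87  1.36]
units [0.01 0.02 1.83]
```

{"method": "jog_arm", "body": {"series": [0, 0, 0.02, 0.5, 0, 0, 0, 0, 0.7, 0, 0, 0, 0, 0.5, 0, 0, 0, 0, 0.2, 0, 0, 0, 0, 0.1, 0, 0, 0, 0, 0.07, 0, 0, 0, 0, 0, 0, 0, 0, 0, 0, 0]}}

```text
time: 36.87
eef_pos: [505.7, 46.2, 11.5]
ee_rot: [0.349, 3.121, 0.0]
ft_force: [-2.4, -1.2, 4.4]
grip_width: 0.6
grip_force: 2.0
```

{"method": "jog_arm", "body": {"series": [0, 0, 0, 0.04, 0, 0, 0, 0, 0.03, 0, 0, 0, 0, 0, 0]}}

```text
time: 37.12
eef_pos: [506.1, 46.4, 9.6]
ee_rot: [0.349, 3.121, 0.002]
ft_force: [-11.5, -2.6, 35.7]
grip_width: 0.6
grip_force: 17.8
```

Fully down. I'll retreat straight up and check.

{"method": "jog_arm", "body": {"series": [0, 0, 0, -0.4, 0, 0, 0, 0, -0.8, 0, 0, 0, 0, -0.9, 0, 0, 0, 0, -0.9, 0, 0, 0, 0, -0.5, 0, 0, 0, 0, 0, 0, 0, 0, 0, 0, 0, 0, 0, 0, 0, 0, 0, 0, 0, 0, 0, 0, 0, 0, 0, 0]}}

```text
time: 37.95
eef_pos: [504.8, 46.3, 147.0]
ee_rot: [-0.349, -3.121, 0.001]
ft_force: [0.4, 0.0, 0.3]
grip_width: 0.5
grip_force: 0.0
```

```bash
python3 - <<'E'
from h import *
pose(); look(["key_bar","key_round","key_square"]); look(["scoop","meter","driver_a","pliers","cutters","spool"],"top",save="tf")
E
python3 -c "
import cv2
a=cv2.imread('pics/tf.png')[100:300,80:460]; cv2.imwrite('pics/tfc.png',cv2.resize(a,(798,420),interpolation=cv2.INTER_CUBIC))"
```

```text
t 37.95 p [504.8  46.3 147. ] yang 77.2 zax [-0.001 -0.001 -1.   ] F [0.4 0.  0.3] w 0.5 q [-0.55  0.25  0.46  1.94 -0.13  0.99  1.32]
key_bar 0.72 [224. 168. 276. 189.] 1183 [503.9  45.6  55.3] rect [array([504.9,  44.8]), array([58.6, 22.1]), np.float64(77.7)]
key_round 0.92 [169. 160. 205. 196.] 1158 [489.9 -19.5  55.2] rect [array([490.8, -19.8]), array([39.7, 40.4]), np.float64(69.9)]
key_round 0.73 [422. 250. 490. 295.] 998 [722.9 286.1  12.3] rect [array([632.9, 202.9]), array([311.2,  73.6]), np.float64(43.8)]
key_square 0.88 [105. 164. 142. 194.] 936 [474.8 -85.2  55. ] rect [array([477., -91.]), array([38.4, 34.4]), np.float64(78.1)]
scoop 0.84 [317. 189. 381. 237.] 1464 [ 563.2 -305.9   18.7] rect [array([ 553.6, -275.2]), array([129.8, 191. ]), np.float64(23.5)]
scoop 0.72 [186. 129. 244. 158.] 1422 [747.5 128.9  40.9] rect [array([670.1, 134.4]), array([265.6, 178.2]), np.float64(4.4)]
meter 0.83 [186. 129. 244. 162.] 1334 [748.5 130.9  41. ] rect [array([749.4, 135.6]), array([ 84.5, 169.6]), np.float64(6.2)]
driver_a 0.7 [ 94. 202. 102. 233.] 238 [496.5 465.3  22.4] rect [array([500. , 472.6]), array([87. , 33.2]), np.float64(18.9)]
driver_a 0.69 [262. 129. 280. 168.] 191 [773.3 -25.6  22.5] rect [array([750. , -36.9]), array([136.8,  24.7]), np.float64(22.4)]
pliers 0.73 [413. 203. 444. 255.] 311 [ 530.3 -497.3   12.2] rect [array([ 537.1, -509.1]), array([145.9,  60.9]), np.float64(14.8)]
cutters 0.75 [140. 142. 187. 167.] 278 [733.4 313.9  10.1] rect [array([729.4, 318.1]), array([146.3,  61.5]), np.float64(64.7)]
spool 0.64 [306. 148. 329. 168.] 362 [ 721.7 -176.9   49.7] rect [array([ 726.6, -179.2]), array([57.1, 56.4]), np.float64(75.8)]
```

View pics/tfc.png

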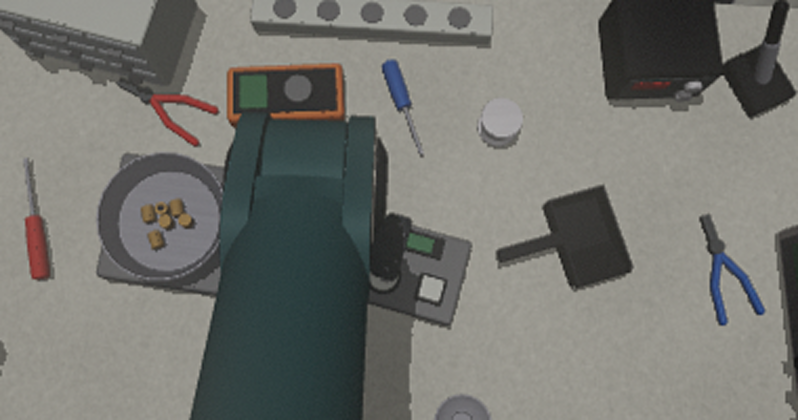

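The top view shows six standoffs in the pan at (165,220), the empty scoop upright at (590,240) and the bystanders unmoved. All three keys are up.

```bash
python3 -c "
from rig import job_done
print(job_done())"
```

```text
the job is handed in; nothing more can be done
None
```

Job handed in at about 38 s: the round and then square key were pressed, all six standoffs were tipped into the pan, the empty scoop was set back upright 17 mm from where it started, the bar key was pressed last, all keys are up again, and nothing else on the bench was moved.

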